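Turn over the mirrored shaker clamp

TASK

The three loose L-shaped clamps for the shaker platform should all lie on the grey board in the same hand as the pattern clamp that is screwed to it, but one lies mirrored, as a right shoe to a left one. Turn over only that one and leave it lying flat on the board, in any direction, without dropping or flinging it. Leave the other two clamps and everything else where they are.

Things in the scene. Friction and masses are not known exactly. Their poses are not given: they have to be found in the camera images.
- board: flat grey plastic setting-out board, fixed, 360 mm (x) x 620 mm (y) x 8 mm; origin at the centre of its underside on the bench, z up; its top is 8 mm above its origin
- pattern (a point): centre of the pattern clamp, the same L as the loose ones, 90 x 60 x 20 mm, fixed to the board near its far edge with two screws whose heads stand 4 mm proud; its axes are those of the board: long leg along x, short leg out to +y from the long leg's -x end, seen from above
- clamp_a: loose aluminium L, 20 mm thick, 130 g, both faces alike. Origin: centre of its 90 x 60 x 20 mm block. Long leg along x (x -45..45, y -30..-8 mm); short leg (x -45..-23, y -8..30) stands out to +y at its -x end. z up: lies in the pattern's hand; z down: mirrored. Starts flat on the board; also stands steadily on its long leg's 90 x 20 mm outer edge.
- clamp_b: loose aluminium L, 20 mm thick, 130 g, both faces alike. Origin: centre of its 90 x 60 x 20 mm block. Long leg along x (x -45..45, y -30..-8 mm); short leg (x -45..-23, y -8..30) stands out to +y at its -x end. z up: lies in the pattern's hand; z down: mirrored. Starts flat on the board; also stands steadily on its long leg's 90 x 20 mm outer edge.
- clamp_c: loose aluminium L, 20 mm thick, 130 g, both faces alike. Origin: centre of its 90 x 60 x 20 mm block. Long leg along x (x -45..45, y -30..-8 mm); short leg (x -45..-23, y -8..30) stands out to +y at its -x end. z up: lies in the pattern's hand; z down: mirrored. Starts flat on the board; also stands steadily on its long leg's 90 x 20 mm outer edge.
- spatula: bystander, loose, not to be disturbed: flat steel spatula, 165 mm long, 4 mm thick, lying along its x on the board, origin under its middle
- stopper: bystander, loose, not to be disturbed: black rubber stopper, 28 mm across, 20 mm high, on the board, origin at its underside
- crucible_lid: bystander, loose, not to be disturbed: white porcelain lid, 38 mm across, 13 mm high, on the board, origin at its underside
- weight: bystander, loose, not to be disturbed: steel knob weight, 26 mm across, 20 mm high, on the board, origin at its underside
- weighing_dish: bystander, loose, not to be disturbed: white open dish, 70 x 50 x 16 mm, on the board, origin at its underside
Not all that is in view belongs to the job. Leave any blue look-alike of the clamp_a alone. What is shaped like the clamp_c but purple is not meant.

How it is judged:
At the end, for the whole second after the job is handed in: All three clamps lie flat in the pattern's hand (z within 0.12 rad of upright), at rest; the turned one on the board's top, its centre within 160 mm (x) and 290 mm (y) of the board's centre and 14-22 mm above its underside; the others within 25 mm of their starts, bystanders within 30 mm (angle between each of clamp_a, clamp_b, clamp_c's own z axis and vertical below 0.12 rad and distance of each of clamp_a, clamp_b from where it was at the start of the episode below 0.025 m and z of clamp_c in the frame of board between 0.014 and 0.022 m and x of clamp_c in the frame of board between -0.16 and 0.16 m and y of clamp_c in the frame of board between -0.29 and 0.29 m and linear speed of each of clamp_a, clamp_b, clamp_c below 0.02 m/s and angular speed of each of clamp_a, clamp_b, clamp_c below 0.2 rad/s and distance of each of spatula, stopper, crucible_lid, weight, weighing_dish from where it was at the start of the episode below 0.03 m); the robot touches nothing.
It fails at once if a clamp that already lay right was turned up or shifted by more than 40 mm (distance of any of clamp_a, clamp_b from where it was at the start of the episode above 0.04 m or angle between any of clamp_a, clamp_b's own z axis and vertical above 0.5 rad).
It fails at once if a bystander was shifted by more than 50 mm (distance of any of spatula, stopper, crucible_lid, weight, weighing_dish from where it was at the start of the episode above 0.05 m).
It fails at once if the mirrored clamp was dropped or flung (faster than 1.2 m/s) (linear speed of clamp_c above 1.2 m/s).
It also fails if it takes over 58 s, if anything falls off the work surface, if the arm or the gripper's body presses on something with over 40 N, if the wrist force passes 120 N, or if a joint passes its speed limit or range.

ROBOT

A 6-joint arm with a two-finger parallel gripper is mounted at the origin on the work surface. World frame = base frame: x ahead of the robot, y to its left, z up, the work surface at z = 0. Lengths are in m, angles in rad, forces in N, time in s.
With the tool pointing down it reaches from about 0.35 to 0.975 m from the base axis. Payload 4.9 kg.
Tool frame: the origin (TCP) lies at the very end of the fingers, on their centre line; the grasp point (between the pads) lies behind it (manip.grip_depth is the z of the grasp point in the tool frame, in m); z points along the fingers, y is the direction in which the jaws open and shut (so a half turn about z gives the same grasp; the last joint's range is limited). The gripper opens to 85 mm and grips with 20 to 120 N. Pads are 22 mm wide; open, the fingers measure 114 mm over their backs; the gripper's body (76 mm by 85 mm) begins 54 mm behind the grasp point. The pads swing forward as they close: fully open they stand 13 mm farther back than shut.
Start: joints at [-1.251, 0.053, 1.613, -0, 1.476, -0.119], TCP at [0.266, -0.566, 0.231] pointing down, gripper open.
Joint ranges: [-3.01, 3.01], [-1.01, 2.22], [0.06, 2.58], [-1.02, 4.17], [0.09, 2.62], [-3.14, 3.14]. Speed limits (rad/s): [2.57, 2.57, 3.14, 3.14, 3.14, 3.14].

INTERFACE

Orientations are given as a unit quaternion [w, x, y, z].
In Python, from plant import state, optics, manip, silhouettes, place_of gives the robot as it stands. The module is installed in compiled form; this text tells all that it offers.
- The arm moves only by the tool jog_arm, never from a script. Its argument "increments" is a list of rows, each an object with "slide": the shift along the tool's x, y, z in mm, a list of three; "rotation": the turn, a rotation vector about the tool's x, y, z in degrees, a list of three. A call has 1 to 20 rows; each row shifts and turns the commanded pose from where the row before left it, along the tool's axes as they then stand; what a row does not reach is not made up. A row lasts 1/12 s, in which the tool goes at most 41.7 mm and 7.16 degrees, less where a joint would pass 70% of its speed; a pose out of reach is approached as far as the arm can. A call with a gripper value outside its range is refused whole. "fingers" is the opening, from 0 (shut) to 1 (fully open), set as the call begins (left out, the last holds). The fingers move at their own pace and stop on an object; the grip force is fixed at half the most. Time passes only in rows, so rows that do not move let the fingers close. It gives the time, the measured TCP pose, the force and the opening at its end, in the units of the state.
- state(): the state, without advancing time (a new reading comes with each control period).
- optics.grab_frame(name): name is "side" or "top" or "wrist"; returns a dict with "frame" (384x512x3 uint8, blue, green, red), "camera_matrix" (3x3 intrinsics, pixels), "R" (3x3) and "t" (3): a world point X has camera coordinates R X + t. Camera axes: x right, y down, z forward; pixel columns grow to the right and rows downward; lengths in m; the calibration is good to about 2 mm. A picture is of the moment at which its call begins. There is no depth.
- manip.job_done(): hands the job in, once; it reports no verdict.
Trained networks look in the newest picture that a camera, given by its name, has taken for a name from the list of things; names that differ only in an ending like _2 or _b are one class to them, and where a whole thing is asked for, a point or a joint stands for the part that bears it (a point fixed in the world has none). Each returns a list of dicts, best first, with "score" (0 to 1); they miss things now and then, are a little off and sometimes report something else, mostly with a low value. They report only what shows in the picture. A call takes as long as a camera call. They do not tell look-alikes from the thing itself.
- silhouettes(thing, camera): "mask" (384x512 bool, what is visible of it) and "bbox" ([left, top, right, bottom] in pixels, round what is visible of it).
- place_of(thing, camera): "uv" ([column, row] in pixels: a listed point, or the origin of a listed thing).
The state is a dict: "time": time; "joint_pos": joint angles; "joint_vel": joint speeds; "joint_efforts": joint torques, N m; "tool_pos": TCP position; "tool_rot": TCP orientation; "contact_force": force on the tool from outside, world axes, zero at the start; "ft_torque": the same for the moment, N m; "gripper_width": opening from 0.0 (shut) to 1.0 (fully open).
Only numpy, scipy, OpenCV 4.12 (cv2) and the standard library are available. Lean on these libraries where they do the work, as an engineer would, in place of code of your own. Each camera call takes 0.05 s, during which the arm holds its last target.

## Working session

There is one attempt and no reset: what is moved stays moved. The work goes in short steps, Python scripts to look and compute and a tool call to move; the robot and the scene stay as the last step left them, time stands still between calls to the robot, and variables do not carry over. Pictures are saved under pics/ and viewed, and the job is handed in when it is done.

Besides the shell and the picture viewer there is one more tool, called after "Request:" as name(argument=value, ...) on one line, values as JSON. jog_arm: Moves the arm, as the interface text tells. Its arguments: {"type":"object","properties":{"increments":{"type":"array","items":{"type":"object","properties":{"slide":{"type":"array","items":{"type":"number"}},"rotation":{"type":"array","items":{"type":"number"}}}}},"fingers":{"type":"number"}},"required":["increments"]}

```bash
mkdir -p pics; cat > h.py <<'E'
import numpy as np, cv2
from plant import state, optics, manip, silhouettes, place_of
def ray(f,uv,z):
    K,R,t=map(np.array,(f["camera_matrix"],f["R"],f["t"]))
    d=R.T@np.linalg.inv(K)@np.array([uv[0],uv[1],1.]); c=-R.T@t
    return c+d*(z-c[2])/d[2]
def proj(f,X):
    p=f["camera_matrix"]@(np.array(f["R"])@X+f["t"]); return p[:2]/p[2]
E
python3 - <<'E'
from h import *
s=state(); print(s["time"],s["tool_pos"],s["tool_rot"],manip.grip_depth,s["gripper_width"])
for n in ["top","side"]:
    f=optics.grab_frame(n); cv2.imwrite(f"pics/{n}0.png",f["frame"])
    print(n,-np.array(f["R"]).T@f["t"])
    for th in ["clamp_a","pattern","spatula","stopper","crucible_lid","weight","weighing_dish","board"]:
        for d in place_of(th,n): print(th,np.round(d["uv"]),round(d["score"],2),ray(f,d["uv"],.018).round(3))
E
```

```text
0.0 [ 0.26534904 -0.56519279  0.23002791] [-1.03887114e-03  9.76022146e-01  2.17668744e-01 -1.00511239e-04] -0.0187 0.9993051419532325
top [ 0.38120696 -0.09509873  1.00650552]
clamp_a [318. 192.] 0.95 [ 0.505 -0.241  0.018]
clamp_a [176. 203.] 0.86 [0.469 0.138 0.018]
clamp_a [318. 276.] 0.65 [ 0.287 -0.24   0.018]
clamp_a [248. 199.] 0.59 [ 0.484 -0.056  0.018]
pattern [254. 132.] 0.9 [ 0.665 -0.067  0.018]
spatula [221. 236.] 0.64 [0.384 0.013 0.018]
stopper [207. 132.] 0.68 [0.666 0.06  0.018]
stopper [294. 150.] 0.62 [ 0.617 -0.177  0.018]
crucible_lid [207. 136.] 0.67 [0.655 0.061 0.018]
weight [168. 144.] 0.58 [0.631 0.167 0.018]
weighing_dish [297. 147.] 0.72 [ 0.626 -0.185  0.018]
weighing_dish [346. 153.] 0.66 [ 0.613 -0.316  0.018]
board [251. 177.] 0.8 [ 0.541 -0.062  0.018]
side [-0.06048721  0.67542136  0.94160882]
clamp_a [308. 128.] 0.58 [ 0.531 -0.472  0.018]
clamp_a [245. 206.] 0.56 [ 0.485 -0.049  0.018]
clamp_a [282. 166.] 0.55 [ 0.494 -0.252  0.018]
pattern [198. 171.] 0.88 [ 0.687 -0.082  0.018]
spatula [257. 240.] 0.69 [0.386 0.034 0.018]
stopper [237. 166.] 0.41 [ 0.606 -0.171  0.018]
crucible_lid [176. 205.] 0.62 [0.642 0.063 0.018]
weight [152. 236.] 0.59 [0.617 0.181 0.018]
weighing_dish [259. 142.] 0.78 [ 0.62  -0.305  0.018]
board [231. 198.] 0.78 [ 0.535 -0.05   0.018]
board [152. 233.] 0.48 [0.625 0.175 0.018]
```

```bash
python3 -c "
import cv2
a=cv2.imread('pics/top0.png');cv2.imwrite('pics/top0b.png',cv2.resize(a,(800,600),interpolation=cv2.INTER_CUBIC))"
```

```text
(no output)
```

View pics/top0b.png

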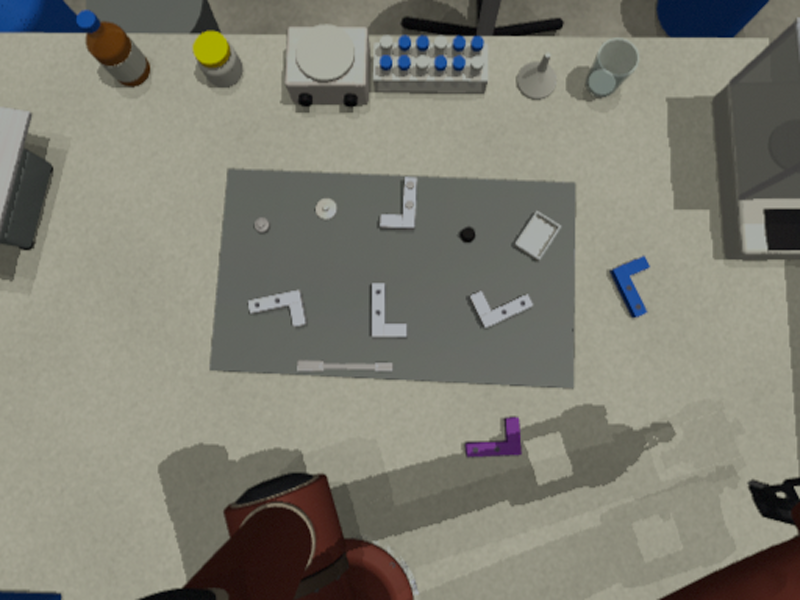

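View pics/side0.png

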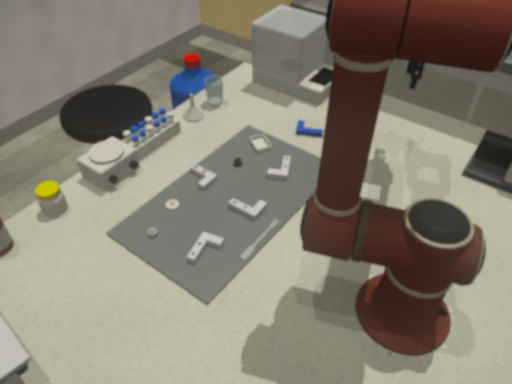

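Seen in the top view (800-px picture): white clamps at (277,305), (388,310) and (500,310), the screwed pattern at (405,205), a blue look-alike at (630,287) and a purple one at (497,440). Going from the corner along the long leg, the pattern's short leg is on the left. The clamps at (277,305) and (500,310) match it. The one at (388,310) has its short leg on the right, so it is the mirrored one. Next I check it in a close crop and fit its pose.

```bash
cat >> h.py <<'E'
from scipy.optimize import minimize
Lp=np.array([[-45,-30],[45,-30],[45,-8],[-23,-8],[-23,30],[-45,30]])/1000.
def Rz(a): c,s=np.cos(a),np.sin(a); return np.array([[c,-s,0],[s,c,0],[0,0,1]])
def render(f,Rw,p,scale=4):
    m=np.zeros((384*scale,512*scale),np.uint8)
    V=[]
    for z in (-.01,.01):
        V.append(np.array([proj(f,Rw@np.array([*q,z])+p) for q in Lp]))
    polys=[V[0],V[1]]+[np.array([V[0][i],V[0][(i+1)%6],V[1][(i+1)%6],V[1][i]]) for i in range(6)]
    for q in polys: cv2.fillPoly(m,[np.round((q+.5)*scale).astype(np.int32)],1)
    return cv2.resize(m.astype(np.float32),(512,384),interpolation=cv2.INTER_AREA)
def fitflat(f,mask,x0,mirrored,z=.018):
    F=np.diag([1.,-1,-1]) if mirrored else np.eye(3)
    mk=mask.astype(np.float32)
    def cost(v): return float(np.abs(render(f,Rz(v[2])@F,np.array([v[0],v[1],z]))-mk).sum())/mk.sum()
    best=None
    for d in np.arange(-.3,.31,.15):
        r=minimize(cost,[x0[0],x0[1],x0[2]+d],method="Nelder-Mead",options=dict(initial_simplex=np.array([[x0[0],x0[1],x0[2]+d],[x0[0]+.01,x0[1],x0[2]+d],[x0[0],x0[1]+.01,x0[2]+d],[x0[0],x0[1],x0[2]+d+.1]])))
        if best is None or r.fun<best.fun: best=r
    return best
E
python3 - <<'E'
from h import *
f=optics.grab_frame("top")
fr=f["frame"]
cv2.imwrite("pics/crop0.png",cv2.resize(fr[150:250,140:380],None,fx=3.3,fy=3.3,interpolation=cv2.INTER_CUBIC))
for d in silhouettes("clamp_c","top"):
    b=np.array(d["bbox"]); c=(b[:2]+b[2:])/2; print(b,d["score"])
    if abs(c[0]-248)<15 and abs(c[1]-199)<15:
        r=fitflat(f,d["mask"],[*ray(f,c,.018)[:2],0],True); print(r.x,r.fun)
        m2=(fr.min(axis=2)>140); mm=np.zeros_like(m2); mm[b[1]-3:b[3]+4,b[0]-3:b[2]+4]=m2[b[1]-3:b[3]+4,b[0]-3:b[2]+4]
        r=fitflat(f,mm,r.x,True); print(r.x,r.fun)
E
```

```text
[298.2 264.8 336.  289.2] 0.81
[299.3 189.6 339.3 209.3] 0.76
[157.1 183.5 195.6 209.8] 0.75
[390.9 165.4 417.6 201.1] 0.75
[233.4 180.3 261.4 214.8] 0.74
[ 0.48727536 -0.05757458  0.02841315] 0.12829773128032684Traceback (most recent call last):
  File "<stdin>", line 9, in <module>
TypeError: slice indices must be integers or None or have an __index__ method
```

View pics/crop0.png

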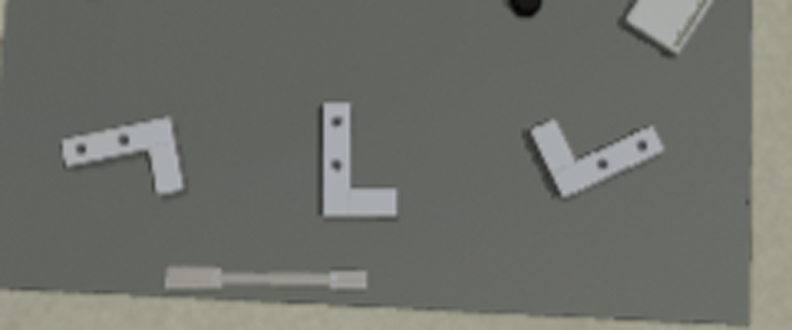

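The crop confirms it. The middle clamp (crop corner 335,200) has its long leg up and short leg to the right, which is mirrored. The left and right clamps match the pattern. I move above it now.

Request:
jog_arm(increments=[{"slide": [27,-26,0]},{"slide": [27,-26,0]},{"slide": [27,-26,0]},{"slide": [27,-26,0]},{"slide": [27,-26,0]},{"slide": [27,-26,0]},{"slide": [27,-26,0]},{"slide": [27,-26,0]},{"slide": [27,-26,0]},{"slide": [27,-26,0]},{"slide": [27,-26,0]},{"slide": [27,-26,0]},{"slide": [27,-26,0]},{"slide": [27,-26,0]}], fingers=0.6)

```text
invalid input
```

Request:
jog_arm(increments=[{"rotation": [0,0,-6.5]},{"rotation": [0,0,-6.5]},{"rotation": [0,0,-6.5]},{"rotation": [0,0,-6.5]},{"rotation": [0,0,-6.5]},{"rotation": [0,0,-6.5]},{"rotation": [0,0,-6.5]},{"rotation": [0,0,-6.5]},{"rotation": [0,0,-6.5]},{"rotation": [0,0,-6.5]},{"slide": [0,0,0]}])

```text
invalid input
```

```bash
cat >> h.py <<'E'
from scipy.spatial.transform import Rotation as Ro
def pr():
    s=state(); q=s["tool_rot"]; M=Ro.from_quat([q[1],q[2],q[3],q[0]]).as_matrix()
    print("t",round(s["time"],2),"j",np.round(s["joint_pos"],3),"p",np.round(s["tool_pos"],4),"g",round(s["gripper_width"],3),"F",np.round(s["contact_force"],1)); print(M.round(3))
    return s,M
E
python3 - <<'E'
from h import *
pr()
f=optics.grab_frame("wrist"); fr=f["frame"]; cv2.imwrite("pics/w1.png",fr); 
np.savez("w1.npz",**f)
m=(fr.min(axis=2)>120).astype(np.uint8)
for d in silhouettes("clamp_c","wrist"):
    b=np.array(d["bbox"]); c=(b[:2]+b[2:])/2; X=ray(f,c,.018); print(b,round(d["score"],2),X)
    if np.hypot(X[0]-.487,X[1]+.058)<.05:
        r=fitflat(f,d["mask"],[.487,-.058,.028],True); print(r.x,r.fun)
E
```

```text
t 1.0 j [-1.251  0.053  1.613  0.     1.476 -0.119] p [ 0.2655 -0.5658  0.2313] g 0.999 F [-0.6 -0.2 -0.3]
[[ 0.905  0.425  0.   ]
 [ 0.425 -0.905 -0.   ]
 [ 0.     0.    -1.   ]]
[ 2.7  0.   5.7 36.2] 0.41 [ 0.28970656 -0.28999595  0.018     ]
```

View pics/w1.png

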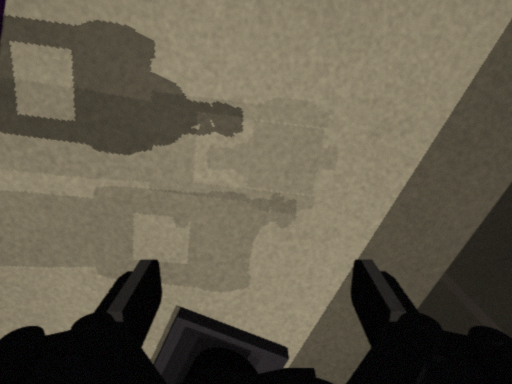

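The wrist view shows only bare bench and the fingers, because the move was refused. Each row probably needs both keys, so I'll give both.

Request:
jog_arm(increments=[{"slide": [27,-26,0],"rotation": [0,0,0]},{"slide": [27,-26,0],"rotation": [0,0,0]},{"slide": [27,-26,0],"rotation": [0,0,0]},{"slide": [27,-26,0],"rotation": [0,0,0]},{"slide": [27,-26,0],"rotation": [0,0,0]},{"slide": [27,-26,0],"rotation": [0,0,0]},{"slide": [27,-26,0],"rotation": [0,0,0]},{"slide": [27,-26,0],"rotation": [0,0,0]},{"slide": [27,-26,0],"rotation": [0,0,0]},{"slide": [27,-26,0],"rotation": [0,0,0]},{"slide": [27,-26,0],"rotation": [0,0,0]},{"slide": [27,-26,0],"rotation": [0,0,0]},{"slide": [27,-26,0],"rotation": [0,0,0]},{"slide": [27,-26,0],"rotation": [0,0,0]}], fingers=0.6)

```text
time: 2.27
tool_pos: [0.4534, -0.0738, 0.2317]
tool_rot: [0.0, 0.976, 0.218, 0.0]
contact_force: [0.8, -1.3, -0.3]
gripper_width: 0.6
```

Request:
jog_arm(increments=[{"slide": [0,0,0],"rotation": [0,0,-6.5]},{"slide": [0,0,0],"rotation": [0,0,-6.5]},{"slide": [0,0,0],"rotation": [0,0,-6.5]},{"slide": [0,0,0],"rotation": [0,0,-6.5]},{"slide": [0,0,0],"rotation": [0,0,-6.5]},{"slide": [0,0,0],"rotation": [0,0,-6.5]},{"slide": [0,0,0],"rotation": [0,0,-6.5]},{"slide": [0,0,0],"rotation": [0,0,-6.5]},{"slide": [0,0,0],"rotation": [0,0,-6.5]},{"slide": [0,0,0],"rotation": [0,0,-6.5]},{"slide": [0,0,0],"rotation": [0,0,0]}])

```text
time: 3.18
tool_pos: [0.4531, -0.0757, 0.2314]
tool_rot: [0.0, 0.706, 0.709, 0.0]
contact_force: [-0.2, -0.5, 0.0]
gripper_width: 0.598
```

```bash

python3 - <<'E'
from h import *
pr()
f=optics.grab_frame("wrist"); fr=f["frame"]; cv2.imwrite("pics/w2.png",fr); 
np.savez("w2.npz",**f)
for d in silhouettes("clamp_c","wrist"):
    b=np.array(d["bbox"]); c=(b[:2]+b[2:])/2; X=ray(f,c,.018); print(b,round(d["score"],2),X)
    if np.hypot(X[0]-.487,X[1]+.058)<.05:
        r=fitflat(f,d["mask"],[.487,-.058,.028],True); print(r.x,r.fun)
E
```

```text
t 3.18 j [-0.328 -0.362  1.983 -0.     1.521 -0.332] p [ 0.4531 -0.0757  0.2314] g 0.598 F [-0.2 -0.5  0. ]
[[-0.004  1.     0.   ]
 [ 1.     0.004 -0.   ]
 [-0.     0.    -1.   ]]
[ 81.7 245.1 148.4 312.7] 0.86 [ 0.28003815 -0.2260879   0.018     ]
[242.  112.3 333.1 171.4] 0.85 [ 0.48689978 -0.05566543  0.018     ]
[ 0.48377503 -0.05757803  0.01428263] 0.04630602151155472
[255.8 253.7 310.4 333.5] 0.77 [ 0.48795686 -0.24644309  0.018     ]
```

View pics/w2.png

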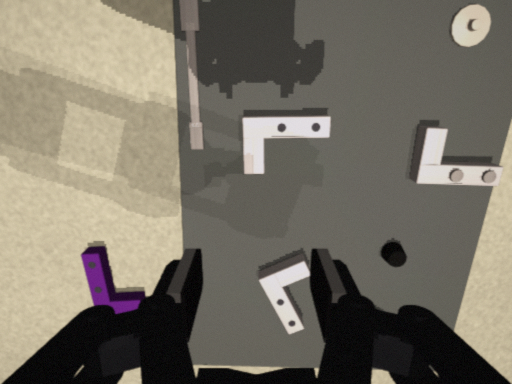

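The wrist view shows the target clamp at (285,135) with its corner at the upper left, the right-hand neighbour at (285,290), and the spatula at (192,75). Pose ≈ (0.485, −0.058), yaw ≈ 0.018. Next I tilt so the tool points towards +y and see how the wrist joints respond.

Request:
jog_arm(increments=[{"slide": [0,0,0],"rotation": [0,7,0]},{"slide": [0,0,0],"rotation": [0,7,0]},{"slide": [0,0,0],"rotation": [0,7,0]},{"slide": [0,0,0],"rotation": [0,7,0]},{"slide": [0,0,0],"rotation": [0,7,0]},{"slide": [0,0,0],"rotation": [0,0,0]}])

```text
time: 3.78
tool_pos: [0.4523, -0.0776, 0.2288]
tool_rot: [-0.216, 0.676, 0.672, 0.213]
contact_force: [-0.3, 0.1, -1.0]
gripper_width: 0.601
```

```bash

python3 - <<'E'
from h import *
pr()
E
```

```text
t 3.78 j [-0.631 -0.182  1.928  0.494  1.767 -0.62 ] p [ 0.4523 -0.0776  0.2288] g 0.601 F [-0.3  0.1 -1. ]
[[ 0.007  1.    -0.002]
 [ 0.816 -0.004  0.577]
 [ 0.577 -0.006 -0.816]]
```

```bash

cat >> h.py <<'E'
def fkR(q):
    return Ro.from_euler('ZYZYZ',[q[0],q[1]+q[2],q[3],q[4],q[5]])
def fk(q,p):
    a0,d,h,L1,L2,W,e=p
    s=q[1]+q[2]
    rho=a0+L1*np.sin(q[1])+L2*np.sin(s)+e*np.cos(s); z=h+L1*np.cos(q[1])+L2*np.cos(s)-e*np.sin(s)
    wc=Ro.from_euler('Z',q[0]).apply([rho,d,z]); R=fkR(q)
    return wc+R.apply([0,0,W]),R
E
python3 - <<'E'
from h import *
from scipy.optimize import least_squares
D=[([-1.251,.053,1.613,0,1.476,-.119],[.2655,-.5658,.2313]),([-.328,-.362,1.983,0,1.521,-.332],[.4531,-.0757,.2314]),([-.631,-.182,1.928,.494,1.767,-.62],[.4523,-.0776,.2288])]
for q,p in D: print(fkR(q).as_matrix().round(3))
fun=lambda v:np.concatenate([(fk(q,v)[0]-p) for q,p in D]+[1e-3*np.array([v[0],v[6]])])
r=least_squares(fun,[0,.07,.4,.4,.4,.25,0]); print(r.x.round(4),np.abs(r.fun).max())
E
```

```text
Traceback (most recent call last):
  File "h.py", line 35, in fkR
    return Ro.from_euler('ZYZYZ',[q[0],q[1]+q[2],q[3],q[4],q[5]])
           ~~~~~~~~~~~~~^^^^^^^^^^^^^^^^^^^^^^^^^^^^^^^^^^^^^^^^^
  File "scipy/spatial/transform/_rotation.pyx", line 1413, in scipy.spatial.transform._rotation.Rotation.from_euler
ValueError: Expected axis specification to be a non-empty string of upto 3 characters, got ZYZYZ
```

```bash

sed -i "s/return Ro.from_euler('ZYZYZ'.*/return Ro.from_euler('ZYZ',[q[0],q[1]+q[2],q[3]])*Ro.from_euler('YZ',[q[4],q[5]])/" h.py
python3 - <<'E'
from h import *
from scipy.optimize import least_squares
D=[([-1.251,.053,1.613,0,1.476,-.119],[.2655,-.5658,.2313]),([-.328,-.362,1.983,0,1.521,-.332],[.4531,-.0757,.2314]),([-.631,-.182,1.928,.494,1.767,-.62],[.4523,-.0776,.2288])]
for q,p in D: print(fkR(q).as_matrix().round(3))
fun=lambda v:np.concatenate([(fk(q,v)[0]-p) for q,p in D]+[1e-3*np.array([v[0],v[6]])])
r=least_squares(fun,[0,.07,.4,.4,.4,.25,0]); print(r.x.round(4),np.abs(r.fun).max())
E
```

```text
[[-0.425  0.905 -0.   ]
 [ 0.905  0.425  0.   ]
 [ 0.     0.    -1.   ]]
[[-1.    -0.004 -0.   ]
 [-0.004  1.     0.   ]
 [ 0.     0.    -1.   ]]
[[-1.     0.006 -0.002]
 [ 0.004  0.816  0.578]
 [ 0.005  0.578 -0.816]]
[-0.0011  0.0742  0.2393  0.4264  0.6112  0.2794  0.0967] 9.66586764110374e-05
```

```bash

cat >> h.py <<'E'
from scipy.optimize import least_squares
P=[-0.0011,0.0742,0.2393,0.4264,0.6112,0.2794,0.0967]
LO=np.array([-3.01,-1.01,.06,-1.02,.09,-3.14]);HI=np.array([3.01,2.22,2.58,4.17,2.62,3.14])
def ik(pos,R,q0,P=P):
    Rm=Ro.from_matrix(R)*Ro.from_euler('Z',-np.pi/2)
    def fun(q):
        x,Rk=fk(q,P); return np.concatenate([(x-pos)*5,(Rm.inv()*Rk).as_rotvec()])
    r=least_squares(fun,np.clip(q0,LO+.001,HI-.001),bounds=(LO,HI)); return r.x,np.abs(r.fun).max()
def toolR(yaw,tilt):
    """tool y = world dir (cos yaw, sin yaw); tilt>0: points to left of that"""
    return (Ro.from_euler('Z',yaw)*Ro.from_euler('X',tilt)).as_matrix()@np.array([[0,1,0],[1,0,0],[0,0,-1.]])
E
python3 - <<'E'
from h import *
q0=[-.328,-.362,1.983,0,1.521,-.332]
for pos in ([.453,-.075,.06],[.5,-.075,.06],[.453,-.075,.2]):
  for yaw in (0,.4,-.4):
    for t in (40,-20,-30,-40,-50,-60,60):
        q,e=ik(np.array(pos),toolR(yaw,np.radians(t)),q0)
        print(pos,yaw,t,q.round(2),round(e,3), "BAD" if e>.01 else "")
E
```

```text
[0.453, -0.075, 0.06] 0 40 [-0.66  0.08  2.01  0.54  1.53 -0.81] 0.0 
[0.453, -0.075, 0.06] 0 -20 [-0.12 -0.17  2.16 -0.38  1.14  0.04] 0.0 
[0.453, -0.075, 0.06] 0 -30 [-0.02 -0.12  2.15 -0.58  1.16  0.23] 0.0 
[0.453, -0.075, 0.06] 0 -40 [ 0.07 -0.05  2.14 -0.75  1.21  0.4 ] 0.0 
[0.453, -0.075, 0.06] 0 -50 [ 0.14  0.05  2.13 -0.91  1.29  0.56] 0.0 
[0.453, -0.075, 0.06] 0 -60 [ 0.19  0.15  2.09 -1.02  1.39  0.67] 0.018 BAD
[0.453, -0.075, 0.06] 0 60 [-0.75  0.29  1.93  0.7   1.73 -0.94] 0.0 
[0.453, -0.075, 0.06] 0.4 40 [-0.56  0.2   1.88  0.38  1.66 -1.04] 0.0 
[0.453, -0.075, 0.06] 0.4 -20 [-0.15 -0.27  2.24 -0.35  1.01 -0.38] 0.0 
[0.453, -0.075, 0.06] 0.4 -30 [-0.05 -0.27  2.28 -0.58  0.97 -0.16] 0.0 
[0.453, -0.075, 0.06] 0.4 -40 [ 0.04 -0.24  2.31 -0.82  0.97  0.09] 0.0 
[0.453, -0.075, 0.06] 0.4 -50 [ 0.12 -0.18  2.32 -1.02  1.01  0.3 ] 0.023 BAD
[0.453, -0.075, 0.06] 0.4 -60 [ 0.15 -0.14  2.29 -1.02  1.08  0.33] 0.176 BAD
[0.453, -0.075, 0.06] 0.4 60 [-0.62  0.42  1.76  0.5   1.89 -1.1 ] 0.0 
[0.453, -0.075, 0.06] -0.4 40 [-0.73 -0.08  2.17  0.67  1.36 -0.58] 0.0 
[0.453, 
[... 2729 characters left out ...]
0 [ 0.13 -0.45  2.27 -0.91  1.21  0.02] 0.0 
[0.453, -0.075, 0.2] 0.4 -60 [ 0.17 -0.42  2.28 -1.02  1.23  0.12] 0.081 BAD
[0.453, -0.075, 0.2] 0.4 60 [-0.62  0.21  1.74  0.55  2.09 -0.97] 0.0 
[0.453, -0.075, 0.2] -0.4 40 [-0.73 -0.3   2.1   0.66  1.6  -0.39] 0.0 
[0.453, -0.075, 0.2] -0.4 -20 [-0.13 -0.24  1.97 -0.34  1.52  0.31] 0.0 
[0.453, -0.075, 0.2] -0.4 -30 [-0.04 -0.17  1.95 -0.49  1.57  0.41] 0.0 
[0.453, -0.075, 0.2] -0.4 -40 [ 0.03 -0.09  1.92 -0.63  1.63  0.49] 0.0 
[0.453, -0.075, 0.2] -0.4 -50 [ 0.09 -0.01  1.9  -0.75  1.71  0.56] 0.0 
[0.453, -0.075, 0.2] -0.4 -60 [ 0.13  0.08  1.88 -0.87  1.79  0.62] 0.0 
[0.453, -0.075, 0.2] -0.4 60 [-0.85 -0.16  2.12  0.91  1.73 -0.57] 0.0
```

Pointing towards +y drives joint 4 positive. My fitted kinematics show tilts of +35° → −55° and +55° → −35° are both reachable. Now I approach the short leg along the tool axis.

Request:
jog_arm(increments=[{"slide": [-29,0,0],"rotation": [0,0,0]},{"slide": [-29,0,0],"rotation": [0,0,0]},{"slide": [-29,0,0],"rotation": [0,0,0]},{"slide": [-28,0,0],"rotation": [0,0,0]},{"slide": [0,0,30],"rotation": [0,0,0]},{"slide": [0,0,30],"rotation": [0,0,0]},{"slide": [0,0,30],"rotation": [0,0,0]},{"slide": [0,0,30],"rotation": [0,0,0]},{"slide": [0,0,20],"rotation": [0,0,0]},{"slide": [0,0,0],"rotation": [0,0,0]}])

```text
time: 4.62
tool_pos: [0.4502, -0.0859, 0.0474]
tool_rot: [-0.217, 0.673, 0.675, 0.211]
contact_force: [0.0, 1.1, -0.6]
gripper_width: 0.602
```

```bash

python3 - <<'E'
from h import *
s,M=pr()
print("delta tool mm",M.T@(np.array([.4512,-.0682,.017])-s["tool_pos"])*1000)
f=optics.grab_frame("wrist"); fr=f["frame"]
x,y=map(int,proj(f,np.array([.4512,-.0682,.018]))); print(x,y)
cv2.imwrite("pics/w3.png",fr)
E
```

```text
t 4.62 j [-0.644  0.069  2.024  0.475  1.468 -0.798] p [ 0.4502 -0.0859  0.0474] g 0.602 F [ 0.   1.1 -0.6]
[[ 0.001  1.    -0.009]
 [ 0.818  0.005  0.576]
 [ 0.576 -0.007 -0.818]]
delta tool mm [-3.02725078  1.28584935 34.99301455]
257 233
```

View pics/w3.png

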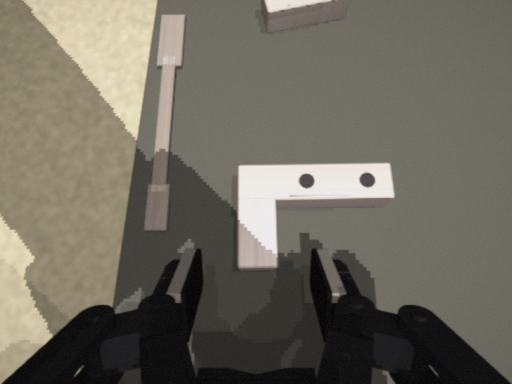

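The short leg at (257,235) lies centred between the fingers (about 190 and 330), with the spatula clear at (160,130). I go in and close.

Request:
jog_arm(increments=[{"slide": [-3,1,12],"rotation": [0,0,0]},{"slide": [0,0,12],"rotation": [0,0,0]},{"slide": [0,0,11],"rotation": [0,0,0]},{"slide": [0,0,0],"rotation": [0,0,0]},{"slide": [0,0,0],"rotation": [0,0,0]}])

```text
time: 5.08
tool_pos: [0.4537, -0.0715, 0.0198]
tool_rot: [-0.214, 0.674, 0.675, 0.212]
contact_force: [0.3, -0.3, -0.3]
gripper_width: 0.599
```

Request:
jog_arm(increments=[{"slide": [0,0,0],"rotation": [0,0,0]},{"slide": [0,0,0],"rotation": [0,0,0]},{"slide": [0,0,0],"rotation": [0,0,0]},{"slide": [0,0,0],"rotation": [0,0,0]},{"slide": [0,0,0],"rotation": [0,0,0]},{"slide": [0,0,0],"rotation": [0,0,0]},{"slide": [0,0,0],"rotation": [0,0,0]},{"slide": [0,0,0],"rotation": [0,0,0]}], fingers=0)

```text
time: 5.75
tool_pos: [0.4546, -0.0725, 0.021]
tool_rot: [-0.212, 0.674, 0.675, 0.213]
contact_force: [-0.5, -2.2, 5.5]
gripper_width: 0.236
```

```bash

python3 - <<'E'
from h import *
s,M=pr()
f=optics.grab_frame("wrist"); cv2.imwrite("pics/w4.png",f["frame"])
E
```

```text
t 5.75 j [-0.619  0.107  2.039  0.493  1.404 -0.807] p [ 0.4546 -0.0725  0.021 ] g 0.236 F [-0.5 -2.2  5.5]
[[-0.002  1.    -0.   ]
 [ 0.82   0.002  0.573]
 [ 0.573  0.001 -0.82 ]]
```

View pics/w4.png

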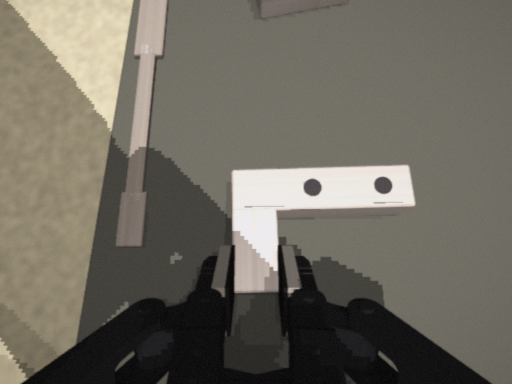

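It is gripped at an opening of 0.236 (about 20–22 mm). The wrist view shows both pads on the short leg at (255,265). I lift straight up.

Request:
jog_arm(increments=[{"slide": [6,0,-8],"rotation": [0,0,0]},{"slide": [9,0,-12],"rotation": [0,0,0]},{"slide": [12,0,-17],"rotation": [0,0,0]},{"slide": [12,0,-17],"rotation": [0,0,0]},{"slide": [12,0,-17],"rotation": [0,0,0]},{"slide": [6,0,-8],"rotation": [0,0,0]},{"slide": [0,0,0],"rotation": [0,0,0]}])

```text
time: 6.38
tool_pos: [0.4553, -0.0713, 0.1199]
tool_rot: [-0.21, 0.673, 0.676, 0.213]
contact_force: [0.8, 0.4, -2.2]
gripper_width: 0.234
```

```bash

python3 - <<'E'
from h import *
s,M=pr()
f=optics.grab_frame("wrist"); cv2.imwrite("pics/w5.png",f["frame"])
E
```

```text
t 6.38 j [-0.616 -0.063  2.012  0.486  1.573 -0.714] p [ 0.4553 -0.0713  0.1199] g 0.234 F [ 0.8  0.4 -2.2]
[[-0.004  1.     0.002]
 [ 0.821  0.002  0.571]
 [ 0.571  0.004 -0.821]]
```

View pics/w5.png

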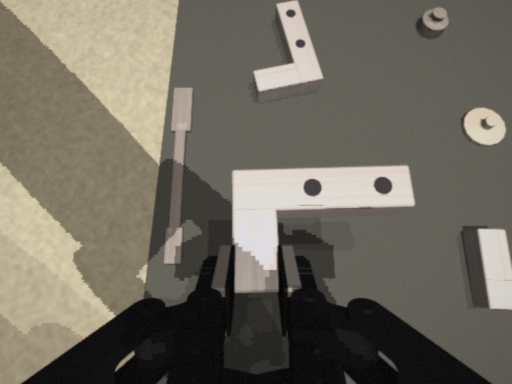

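The clamp is held rigidly; wrist view at (325,190), unchanged from before the lift. I rotate it 90° about the jaw axis, yawing −17° on the way.

Request:
jog_arm(increments=[{"slide": [0,0,0],"rotation": [0,-5,0]},{"slide": [0,0,0],"rotation": [0,-6,0]},{"slide": [0,0,0],"rotation": [0,-6,0]},{"slide": [0,0,0],"rotation": [0,-6,0]},{"slide": [0,0,0],"rotation": [0,-6,0]},{"slide": [0,0,0],"rotation": [0,-6,0]},{"slide": [0,0,0],"rotation": [0,0,5]},{"slide": [0,0,0],"rotation": [0,0,6]},{"slide": [0,0,0],"rotation": [0,0,6]},{"slide": [0,0,0],"rotation": [0,-5,0]},{"slide": [0,0,0],"rotation": [0,-6,0]},{"slide": [0,0,0],"rotation": [0,-6,0]},{"slide": [0,0,0],"rotation": [0,-6,0]},{"slide": [0,0,0],"rotation": [0,-6,0]},{"slide": [0,0,0],"rotation": [0,-6,0]},{"slide": [0,0,0],"rotation": [0,-6,0]},{"slide": [0,0,0],"rotation": [0,-6,0]},{"slide": [0,0,0],"rotation": [0,-6,0]},{"slide": [0,0,0],"rotation": [0,-2,0]},{"slide": [0,0,0],"rotation": [0,0,0]}])

```text
time: 8.1
tool_pos: [0.4522, -0.0699, 0.1141]
tool_rot: [0.273, 0.711, 0.53, -0.373]
contact_force: [-0.2, 0.7, -1.2]
gripper_width: 0.232
```

```bash

python3 - <<'E'
from h import *
s,M=pr()
print("tilt",np.degrees(np.arctan2(np.hypot(M[0,2],M[1,2]),-M[2,2])))
for n in ("side","wrist"):
    f=optics.grab_frame(n); fr=f["frame"]
    if n=="side": fr=cv2.resize(fr[100:300,100:380],None,fx=2.8,fy=2.8,interpolation=cv2.INTER_CUBIC)
    cv2.imwrite(f"pics/{n}6.png",fr)
E
```

```text
t 8.1 j [ 0.142  0.128  1.965 -0.836  1.588  0.66 ] p [ 0.4522 -0.0699  0.1141] g 0.232 F [-0.2  0.7 -1.2]
[[ 0.159  0.957 -0.241]
 [ 0.55  -0.288 -0.784]
 [-0.82  -0.007 -0.572]]
tilt 55.087888591691865
```

View pics/side6.png

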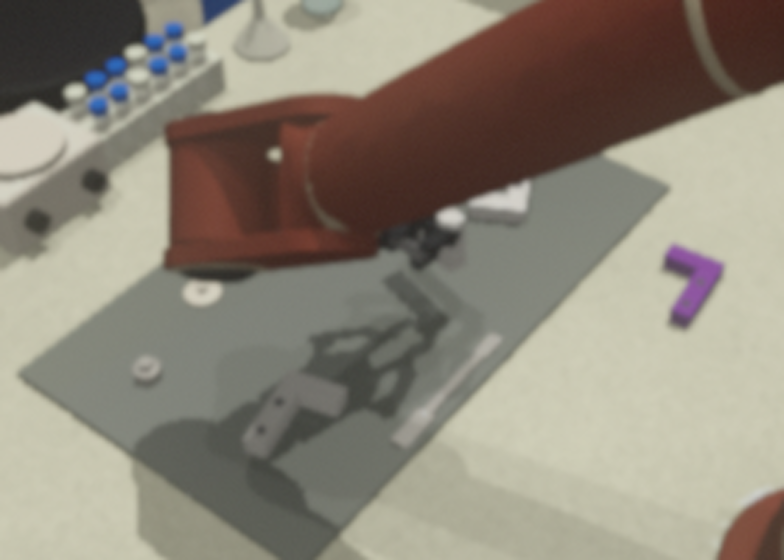

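View pics/wrist6.png

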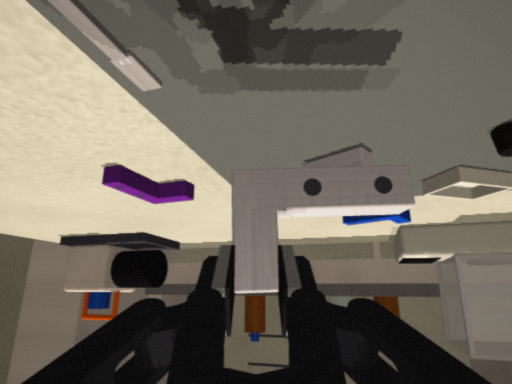

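The clamp hasn't moved in the grip (wrist view 325,190) and is now on edge; tilt measures 55.1°. Contact with the board is expected at TCP z ≈ 0.053. I lower it.

Request:
jog_arm(increments=[{"slide": [8,0,5.6],"rotation": [0,0,0]},{"slide": [8,0,5.6],"rotation": [0,0,0]},{"slide": [8,0,5.6],"rotation": [0,0,0]},{"slide": [8,0,5.6],"rotation": [0,0,0]},{"slide": [8,0,5.6],"rotation": [0,0,0]},{"slide": [6,0,4.2],"rotation": [0,0,0]},{"slide": [0,0,0],"rotation": [0,0,0]},{"slide": [0,0,0],"rotation": [0,0,0]}])

```text
time: 8.87
tool_pos: [0.4537, -0.0707, 0.0609]
tool_rot: [0.275, 0.712, 0.529, -0.371]
contact_force: [0.4, 0.9, -0.5]
gripper_width: 0.232
```

Request:
jog_arm(increments=[{"slide": [0.8,0,0.6],"rotation": [0,0,0]},{"slide": [0.8,0,0.6],"rotation": [0,0,0]},{"slide": [0,0,0],"rotation": [0,0,0]}])

```text
time: 9.12
tool_pos: [0.4543, -0.0706, 0.0598]
tool_rot: [0.275, 0.713, 0.528, -0.371]
contact_force: [0.2, 0.4, -1.3]
gripper_width: 0.237
```

Request:
jog_arm(increments=[{"slide": [1.6,0,1.2],"rotation": [0,0,0]},{"slide": [1.6,0,1.2],"rotation": [0,0,0]},{"slide": [0,0,0],"rotation": [0,0,0]}])

```text
time: 9.37
tool_pos: [0.4542, -0.0709, 0.0558]
tool_rot: [0.276, 0.712, 0.528, -0.371]
contact_force: [-0.0, 0.9, 2.0]
gripper_width: 0.231
```

Request:
jog_arm(increments=[{"slide": [0.8,0,0.6],"rotation": [0,0,0]},{"slide": [0,0,0],"rotation": [0,0,0]}])

```text
time: 9.53
tool_pos: [0.4541, -0.0709, 0.0554]
tool_rot: [0.276, 0.712, 0.528, -0.371]
contact_force: [-2.1, 1.8, 5.1]
gripper_width: 0.237
```

Request:
jog_arm(increments=[{"slide": [0.8,0,0.6],"rotation": [0,0,0]},{"slide": [0,0,0],"rotation": [0,0,0]}])

```text
time: 9.7
tool_pos: [0.4541, -0.071, 0.055]
tool_rot: [0.276, 0.712, 0.527, -0.372]
contact_force: [-3.1, 3.4, 7.9]
gripper_width: 0.233
```

It is in contact (Fz ≈ 8 N). I release partway and back out along the tool axis.

Request:
jog_arm(increments=[{"slide": [0,0,0],"rotation": [0,0,0]},{"slide": [0,0,0],"rotation": [0,0,0]},{"slide": [0,0,0],"rotation": [0,0,0]},{"slide": [0,0,0],"rotation": [0,0,0]},{"slide": [0,0,0],"rotation": [0,0,0]},{"slide": [0,0,-5],"rotation": [0,0,0]},{"slide": [0,0,-15],"rotation": [0,0,0]},{"slide": [0,0,-30],"rotation": [0,0,0]},{"slide": [0,0,-30],"rotation": [0,0,0]},{"slide": [0,0,-20],"rotation": [0,0,0]},{"slide": [0,0,0],"rotation": [0,0,0]}], fingers=0.55)

```text
time: 10.62
tool_pos: [0.4813, 0.011, 0.1146]
tool_rot: [0.277, 0.713, 0.529, -0.367]
contact_force: [0.4, -0.4, 0.3]
gripper_width: 0.553
```

```bash

python3 - <<'E'
from h import *
s,M=pr()
f=optics.grab_frame("wrist"); cv2.imwrite(f"pics/w7.png",f["frame"]); np.savez("w7.npz",**f)
E
```

```text
t 10.62 j [ 0.273  0.233  1.839 -0.77   1.674  0.735] p [0.4813 0.011  0.1146] g 0.553 F [ 0.4 -0.4  0.3]
[[ 0.171  0.958 -0.231]
 [ 0.551 -0.287 -0.784]
 [-0.817  0.007 -0.577]]
```

View pics/w7.png

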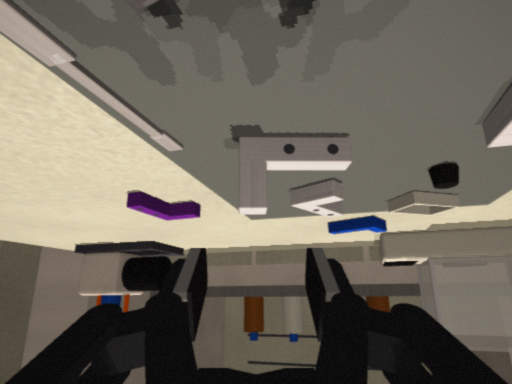

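The clamp stands steadily on its long edge (wrist view 295,170, short leg hanging down-image). I rise and swing the tool to the other side (tilt +55°).

Request:
jog_arm(increments=[{"slide": [-31,0,-22],"rotation": [0,0,0]},{"slide": [-31,0,-22],"rotation": [0,0,0]},{"slide": [-31,0,-22],"rotation": [0,0,0]},{"slide": [-30,0,-21],"rotation": [0,0,0]},{"slide": [0,0,0],"rotation": [0,6,0]},{"slide": [0,0,0],"rotation": [0,7,0]},{"slide": [0,0,0],"rotation": [0,7,0]},{"slide": [0,0,0],"rotation": [0,7,0]},{"slide": [0,0,0],"rotation": [0,7,0]},{"slide": [0,0,0],"rotation": [0,7,0]},{"slide": [0,0,0],"rotation": [0,7,0]},{"slide": [0,0,0],"rotation": [0,7,0]},{"slide": [0,0,0],"rotation": [0,7,0]},{"slide": [0,0,0],"rotation": [0,7,0]},{"slide": [0,0,0],"rotation": [0,7,0]},{"slide": [0,0,0],"rotation": [0,7,0]},{"slide": [0,0,0],"rotation": [0,7,0]},{"slide": [0,0,0],"rotation": [0,7,0]},{"slide": [0,0,0],"rotation": [0,7,0]},{"slide": [0,0,0],"rotation": [0,6,0]}])

```text
time: 12.33
tool_pos: [0.4773, 0.0075, 0.2609]
tool_rot: [-0.276, 0.712, 0.527, 0.373]
contact_force: [0.1, 0.8, -0.6]
gripper_width: 0.552
```

```bash

python3 - <<'E'
from h import *
s,M=pr()
yaw=-.291
d=np.array([np.cos(yaw),np.sin(yaw),0]);l=np.array([-np.sin(yaw),np.cos(yaw),0])
tz=.819*l+np.array([0,0,-.574]); g=np.array([.453,-.075,.056]); pre=g-.11*tz
print("to pre, tool mm",M.T@(pre-s["tool_pos"])*1000,"tilt",np.degrees(np.arctan2(np.hypot(M[0,2],M[1,2]),-M[2,2])))
# fit standing pose
f=dict(np.load("w7.npz"))
E
```

```text
t 12.33 j [-0.639 -0.28   2.073  0.899  1.715 -0.38 ] p [0.4773 0.0075 0.2609] g 0.552 F [ 0.1  0.8 -0.6]
[[ 0.167  0.956  0.24 ]
 [ 0.544 -0.292  0.786]
 [ 0.822 -0.    -0.569]]
to pre, tool mm [-216.75119345    1.46476048  -64.10236099] tilt 55.319373838499935
```

Request:
jog_arm(increments=[{"slide": [0,0,-32],"rotation": [0,0,0]},{"slide": [0,1,-32],"rotation": [0,0,0]},{"slide": [-31,0,0],"rotation": [0,0,0]},{"slide": [-31,0,0],"rotation": [0,0,0]},{"slide": [-31,0,0],"rotation": [0,0,0]},{"slide": [-31,0,0],"rotation": [0,0,0]},{"slide": [-31,0,0],"rotation": [0,0,0]},{"slide": [-31,0,0],"rotation": [0,0,0]},{"slide": [-31,0,0],"rotation": [0,0,0]},{"slide": [0,0,0],"rotation": [0,0,0]}])

```text
time: 13.17
tool_pos: [0.4248, -0.161, 0.1153]
tool_rot: [-0.279, 0.714, 0.525, 0.37]
contact_force: [-0.5, 0.8, -0.6]
gripper_width: 0.547
```

```bash

cat >> h.py <<'E'
def Rstand(yaw): 
    # local x along yaw, local y up
    return Ro.from_euler('Z',yaw).as_matrix()@np.array([[1,0,0],[0,0,-1.],[0,1,0]])
def fitstand(f,mask,x0,z=.038):
    mk=mask.astype(np.float32)
    cost=lambda v: float(np.abs(render(f,Rstand(v[2]),np.array([v[0],v[1],z]))-mk).sum())/mk.sum()
    best=None
    for dd in (-.2,0,.2):
        b=np.array([x0[0],x0[1],x0[2]+dd]); S=np.array([b,b+[.01,0,0],b+[0,.01,0],b+[0,0,.1]])
        r=minimize(cost,b,method="Nelder-Mead",options=dict(initial_simplex=S))
        if best is None or r.fun<best.fun: best=r
    return best
E
python3 - <<'E'
from h import *
s,M=pr()
f=optics.grab_frame("wrist"); cv2.imwrite("pics/w8.png",f["frame"])
x0=np.array([.453,-.074])+.034*np.array([np.cos(-.291),np.sin(-.291)])
print("expect",x0, proj(f,np.array([*x0,.038])))
for d in silhouettes("clamp_c","wrist"):
    b=np.array(d["bbox"]).round(); print(b,round(d["score"],2))
    c=(b[:2]+b[2:])/2
    if np.hypot(*(c-proj(f,np.array([*x0,.038]))))<45:
        r=fitstand(f,d["mask"],[*x0,-.291]); v=r.x; print(v,r.fun)
        leg=v[:2]-.034*np.array([np.cos(v[2]),np.sin(v[2])]); print("leg mid",leg)
E
```

```text
t 13.17 j [-0.957  0.089  2.006  0.712  1.726 -0.8  ] p [ 0.4248 -0.161   0.1153] g 0.547 F [-0.5  0.8 -0.6]
[[ 0.174  0.956  0.236]
 [ 0.543 -0.293  0.787]
 [ 0.821 -0.009 -0.57 ]]
expect [ 0.48557055 -0.08375495] [298.7798346  199.40738779]
[213.  43. 266. 111.] 0.85
[245. 168. 354. 228.] 0.63
[ 0.48510647 -0.08523181 -0.31167573] 0.06682409346103668
leg mid [ 0.45274456 -0.07480557]
[366. 365. 392. 384.] 0.48
[151. 111. 195. 232.] 0.33
```

View pics/w8.png

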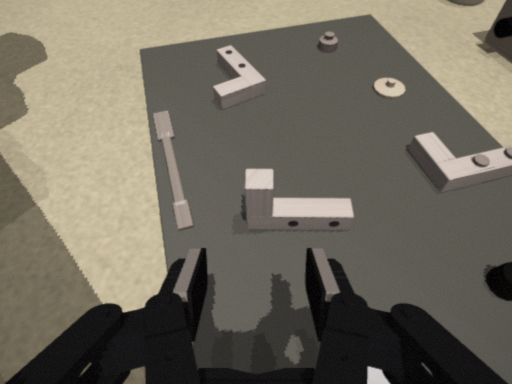

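The clamp stands at (300,200) with its short leg at (260,195) between the fingers, and the fit agrees with the expected pose to about 1.5 mm. I go in along the tool axis.

Request:
jog_arm(increments=[{"slide": [2,2,20],"rotation": [0,0,0]},{"slide": [0,0,25],"rotation": [0,0,0]},{"slide": [0,0,25],"rotation": [0,0,0]},{"slide": [0,0,20],"rotation": [0,0,0]},{"slide": [0,0,0],"rotation": [0,0,0]},{"slide": [0,0,0],"rotation": [0,0,0]}])

```text
time: 13.77
tool_pos: [0.4513, -0.0891, 0.0715]
tool_rot: [-0.275, 0.712, 0.529, 0.371]
contact_force: [0.8, -1.0, 0.7]
gripper_width: 0.545
```

```bash

python3 - <<'E'
from h import *
s,M=pr(); print(M.T@(np.array([.4525,-.0758,.056])-s["tool_pos"])*1000)
f=optics.grab_frame("wrist"); cv2.imwrite("pics/w9.png",f["frame"])
E
```

```text
t 13.77 j [-0.826  0.106  2.08   0.783  1.58  -0.792] p [ 0.4513 -0.0891  0.0715] g 0.545 F [ 0.8 -1.   0.7]
[[ 0.164  0.958  0.236]
 [ 0.549 -0.288  0.784]
 [ 0.819  0.001 -0.574]]
[-5.20858708 -2.67956463 19.59960398]
```

View pics/w9.png

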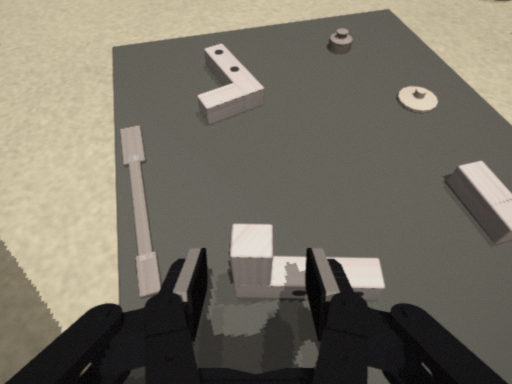

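The leg (252,255) lies between the fingers, about 2–3 mm left of centre, so I correct for that, finish the approach and close.

Request:
jog_arm(increments=[{"slide": [-5,-2.5,7],"rotation": [0,0,0]},{"slide": [0,0,7],"rotation": [0,0,0]},{"slide": [0,0,6],"rotation": [0,0,0]},{"slide": [0,0,0],"rotation": [0,0,0]},{"slide": [0,0,0],"rotation": [0,0,0]}])

```text
time: 14.23
tool_pos: [0.4526, -0.0763, 0.0547]
tool_rot: [-0.275, 0.712, 0.528, 0.371]
contact_force: [0.3, -0.6, -0.7]
gripper_width: 0.551
```

Request:
jog_arm(increments=[{"slide": [0,0,0],"rotation": [0,0,0]},{"slide": [0,0,0],"rotation": [0,0,0]},{"slide": [0,0,0],"rotation": [0,0,0]},{"slide": [0,0,0],"rotation": [0,0,0]},{"slide": [0,0,0],"rotation": [0,0,0]},{"slide": [0,0,0],"rotation": [0,0,0]},{"slide": [0,0,0],"rotation": [0,0,0]},{"slide": [0,0,0],"rotation": [0,0,0]}], fingers=0)

```text
time: 14.9
tool_pos: [0.453, -0.0768, 0.0553]
tool_rot: [-0.275, 0.712, 0.529, 0.371]
contact_force: [-0.6, -1.4, 3.3]
gripper_width: 0.237
```

```bash

python3 - <<'E'
from h import *
s,M=pr()
f=optics.grab_frame("wrist"); cv2.imwrite("pics/w10.png",f["frame"])
E
```

```text
t 14.9 j [-0.806  0.126  2.095  0.796  1.543 -0.804] p [ 0.453  -0.0768  0.0553] g 0.237 F [-0.6 -1.4  3.3]
[[ 0.166  0.957  0.238]
 [ 0.549 -0.29   0.784]
 [ 0.819  0.001 -0.573]]
```

View pics/w10.png

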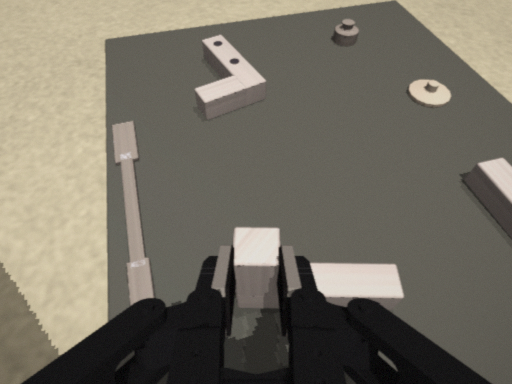

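Gripped at 0.237, with the wrist view showing the pads on the short leg at (257,265). I lift and roll −90° about the jaw axis.

Request:
jog_arm(increments=[{"slide": [6,0,-4],"rotation": [0,0,0]},{"slide": [12,0,-8],"rotation": [0,0,0]},{"slide": [14,0,-10],"rotation": [0,0,0]},{"slide": [14,0,-10],"rotation": [0,0,0]},{"slide": [12,0,-8],"rotation": [0,0,0]},{"slide": [0,0,0],"rotation": [0,0,0]}])

```text
time: 15.45
tool_pos: [0.4538, -0.0769, 0.1276]
tool_rot: [-0.273, 0.712, 0.53, 0.371]
contact_force: [0.3, -0.6, -1.7]
gripper_width: 0.232
```

Request:
jog_arm(increments=[{"slide": [0,0,0],"rotation": [0,-3,0]},{"slide": [0,0,0],"rotation": [0,-5,0]},{"slide": [0,0,0],"rotation": [0,-6,0]},{"slide": [0,0,0],"rotation": [0,-6,0]},{"slide": [0,0,0],"rotation": [0,-6,0]},{"slide": [0,0,0],"rotation": [0,-6,0]},{"slide": [0,0,0],"rotation": [0,-6,0]},{"slide": [0,0,0],"rotation": [0,-6,0]},{"slide": [0,0,0],"rotation": [0,-6,0]},{"slide": [0,0,0],"rotation": [0,-6,0]},{"slide": [0,0,0],"rotation": [0,-6,0]},{"slide": [0,0,0],"rotation": [0,-6,0]},{"slide": [0,0,0],"rotation": [0,-6,0]},{"slide": [0,0,0],"rotation": [0,-6,0]},{"slide": [0,0,0],"rotation": [0,-6,0]},{"slide": [0,0,0],"rotation": [0,-4,0]},{"slide": [0,0,0],"rotation": [0,0,0]},{"slide": [0,0,0],"rotation": [0,0,0]}])

```text
time: 16.95
tool_pos: [0.452, -0.0753, 0.1235]
tool_rot: [0.178, 0.765, 0.57, -0.242]
contact_force: [1.1, 0.4, -1.4]
gripper_width: 0.234
```

```bash

python3 - <<'E'
from h import *
s,M=pr(); print("tilt",np.degrees(np.arctan2(np.hypot(M[0,2],M[1,2]),-M[2,2])))
f=optics.grab_frame("wrist"); cv2.imwrite("pics/w11.png",f["frame"])
E
```

```text
t 16.95 j [ 0.007 -0.08   2.022 -0.584  1.433  0.45 ] p [ 0.452  -0.0753  0.1235] g 0.234 F [ 1.1  0.4 -1.4]
[[ 0.234  0.958 -0.168]
 [ 0.786 -0.288 -0.548]
 [-0.573 -0.004 -0.82 ]]
tilt 34.949925483722865
```

View pics/w11.png

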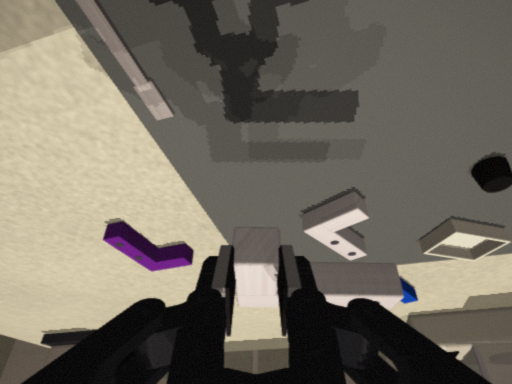

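Tilt is −34.9° and the clamp hasn't shifted in the pads (257,265), so it is level. I lower it gently, with contact expected near TCP z ≈ 0.020.

Request:
jog_arm(increments=[{"slide": [8,0,11.5],"rotation": [0,0,0]},{"slide": [8,0,11.5],"rotation": [0,0,0]},{"slide": [8,0,11.5],"rotation": [0,0,0]},{"slide": [8,0,11.5],"rotation": [0,0,0]},{"slide": [8,0,11.5],"rotation": [0,0,0]},{"slide": [8,0,11.5],"rotation": [0,0,0]},{"slide": [5,0,7],"rotation": [0,0,0]},{"slide": [0,0,0],"rotation": [0,0,0]},{"slide": [0,0,0],"rotation": [0,0,0]}])

```text
time: 17.75
tool_pos: [0.4523, -0.0764, 0.032]
tool_rot: [0.179, 0.766, 0.568, -0.242]
contact_force: [-0.2, -0.1, -1.0]
gripper_width: 0.232
```

Request:
jog_arm(increments=[{"slide": [1.1,0,1.6],"rotation": [0,0,0]},{"slide": [0.6,0,0.8],"rotation": [0,0,0]},{"slide": [0,0,0],"rotation": [0,0,0]}])

```text
time: 18.0
tool_pos: [0.4534, -0.0762, 0.0303]
tool_rot: [0.18, 0.766, 0.568, -0.241]
contact_force: [-0.5, 0.5, -2.3]
gripper_width: 0.239
```

Request:
jog_arm(increments=[{"slide": [1.7,0,2.4],"rotation": [0,0,0]},{"slide": [1.1,0,1.6],"rotation": [0,0,0]},{"slide": [0,0,0],"rotation": [0,0,0]}])

```text
time: 18.25
tool_pos: [0.4526, -0.0762, 0.0246]
tool_rot: [0.179, 0.766, 0.568, -0.242]
contact_force: [0.3, -0.0, -1.9]
gripper_width: 0.237
```

Request:
jog_arm(increments=[{"slide": [0.6,0,0.8],"rotation": [0,0,0]},{"slide": [0.6,0,0.8],"rotation": [0,0,0]},{"slide": [0,0,0],"rotation": [0,0,0]}])

```text
time: 18.5
tool_pos: [0.4527, -0.0761, 0.0227]
tool_rot: [0.179, 0.766, 0.568, -0.242]
contact_force: [0.0, -0.3, -2.0]
gripper_width: 0.236
```

Request:
jog_arm(increments=[{"slide": [0.6,0,0.8],"rotation": [0,0,0]},{"slide": [0,0,0],"rotation": [0,0,0]}])

```text
time: 18.67
tool_pos: [0.4528, -0.0761, 0.0218]
tool_rot: [0.179, 0.766, 0.568, -0.242]
contact_force: [0.5, 0.1, -1.6]
gripper_width: 0.235
```

Request:
jog_arm(increments=[{"slide": [0.6,0,0.8],"rotation": [0,0,0]},{"slide": [0,0,0],"rotation": [0,0,0]}])

```text
time: 18.83
tool_pos: [0.4529, -0.0761, 0.0209]
tool_rot: [0.179, 0.766, 0.568, -0.242]
contact_force: [-0.1, -0.3, -1.2]
gripper_width: 0.233
```

Request:
jog_arm(increments=[{"slide": [0.6,0,0.8],"rotation": [0,0,0]},{"slide": [0,0,0],"rotation": [0,0,0]}])

```text
time: 19.0
tool_pos: [0.4531, -0.0762, 0.0207]
tool_rot: [0.179, 0.766, 0.568, -0.242]
contact_force: [-2.4, 1.7, 4.0]
gripper_width: 0.232
```

Contact (Fz 4 N). I release, wait, and back out.

Request:
jog_arm(increments=[{"slide": [0,0,0],"rotation": [0,0,0]},{"slide": [0,0,0],"rotation": [0,0,0]},{"slide": [0,0,0],"rotation": [0,0,0]},{"slide": [0,0,0],"rotation": [0,0,0]},{"slide": [0,0,0],"rotation": [0,0,0]},{"slide": [0,0,-5],"rotation": [0,0,0]},{"slide": [0,0,-15],"rotation": [0,0,0]},{"slide": [0,0,-30],"rotation": [0,0,0]},{"slide": [0,0,-30],"rotation": [0,0,0]},{"slide": [0,0,-30],"rotation": [0,0,0]},{"slide": [0,0,-30],"rotation": [0,0,0]},{"slide": [0,0,-30],"rotation": [0,0,0]},{"slide": [0,0,0],"rotation": [0,0,0]},{"slide": [0,0,0],"rotation": [0,0,0]}], fingers=0.55)

```text
time: 20.17
tool_pos: [0.4827, 0.0182, 0.1612]
tool_rot: [0.18, 0.766, 0.569, -0.239]
contact_force: [0.3, -0.1, -0.5]
gripper_width: 0.546
```

```bash

python3 - <<'E'
from h import *
s,M=pr()
f=optics.grab_frame("wrist"); cv2.imwrite("pics/w12.png",f["frame"])
for d in silhouettes("clamp_c","wrist"):
    b=np.array(d["bbox"]); X=ray(f,(b[:2]+b[2:])/2,.018); print(b,round(d["score"],2),X)
    if np.hypot(X[0]-.49,X[1]+.09)<.06:
        for m in (0,1):
            r=fitflat(f,d["mask"],[.49,-.09,-.29],bool(m)); print("mirrored" if m else "right",r.x,r.fun)
f=optics.grab_frame("top"); cv2.imwrite("pics/top12.png",cv2.resize(f["frame"],(800,600),interpolation=cv2.INTER_CUBIC))
E
```

```text
t 20.17 j [ 0.18  -0.007  1.882 -0.536  1.571  0.558] p [0.4827 0.0182 0.1612] g 0.546 F [ 0.3 -0.1 -0.5]
[[ 0.239  0.957 -0.162]
 [ 0.785 -0.289 -0.549]
 [-0.572  0.004 -0.82 ]]
[244.9 152.3 334.2 203.7] 0.96 [ 0.48325208 -0.10118898  0.018     ]
right [ 0.48012381 -0.10496162 -0.29197751] 0.043453626334667206
mirrored [ 0.46868592 -0.13926619 -0.35692221] 0.33804044127464294
[286.4 214.6 338.9 259. ] 0.89 [ 0.48646136 -0.22932727  0.018     ]
[135.  238.9 187.  274.7] 0.68 [ 0.26774907 -0.22356572  0.018     ]
[350.2 281.1 386.2 301. ] 0.6 [ 0.55015931 -0.4558566   0.018     ]
[173.7   0.  195.1   9.4] 0.51 [0.45726628 0.08138481 0.018     ]
```

View pics/w12.png

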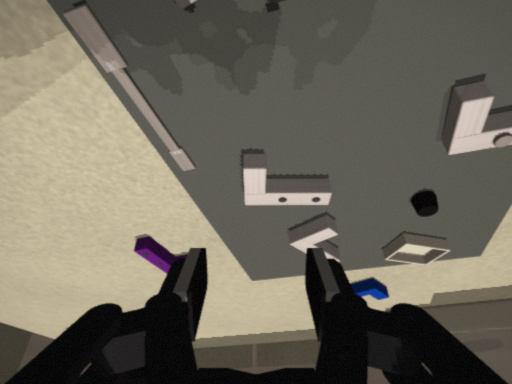

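View pics/top12.png

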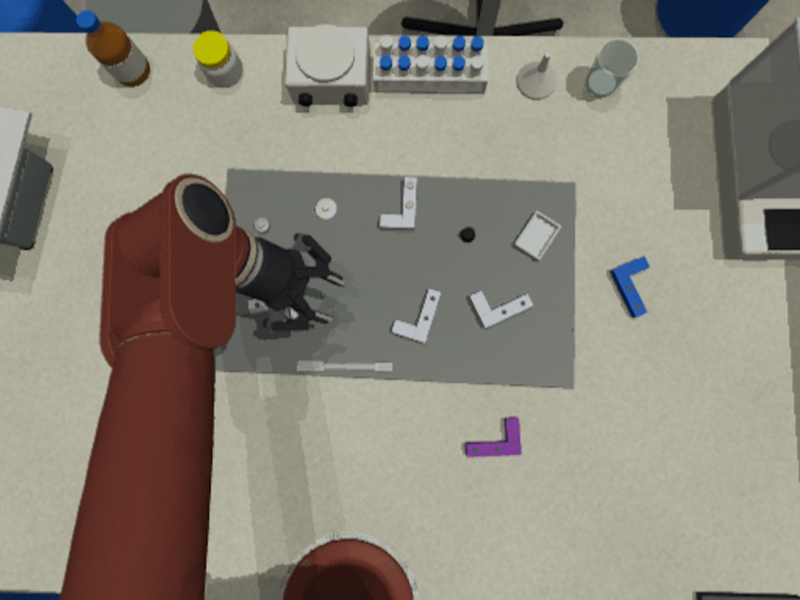

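Wrist (287,185) and top view (417,315): the clamp now lies flat with its short leg to the left of the long leg, as on the pattern. I retract up to uncover the left clamp for a last check.

Request:
jog_arm(increments=[{"slide": [-18,0,-26],"rotation": [0,5,0]},{"slide": [-18,0,-26],"rotation": [0,5,0]},{"slide": [-18,0,-26],"rotation": [0,5,0]},{"slide": [-18,0,-26],"rotation": [0,5,0]},{"slide": [-18,0,-26],"rotation": [0,5,0]},{"slide": [-30,0,0],"rotation": [0,5,0]},{"slide": [-30,0,0],"rotation": [0,5,0]},{"slide": [-30,0,0],"rotation": [0,0,0]},{"slide": [0,0,0],"rotation": [0,0,0]},{"slide": [0,0,0],"rotation": [0,0,0]}])

```text
time: 21.15
tool_pos: [0.4464, -0.0954, 0.3201]
tool_rot: [-0.001, 0.805, 0.594, -0.001]
contact_force: [-0.0, 0.2, -0.9]
gripper_width: 0.549
```

```bash

python3 - <<'E'
from h import *
s,M=pr()
f=optics.grab_frame("top"); fr=f["frame"]; cv2.imwrite("pics/top13.png",cv2.resize(fr,(800,600),interpolation=cv2.INTER_CUBIC))
a=cv2.imread("pics/top0.png"); d=(cv2.absdiff(a,fr).max(axis=2)>40)
cv2.imwrite("pics/diff13.png",cv2.resize(d[100:260,120:390].astype(np.uint8)*255,None,fx=2.5,fy=2.5))
f=optics.grab_frame("wrist"); cv2.imwrite("pics/w13.png",f["frame"])
E
```

```text
t 21.15 j [-0.374 -0.398  1.864 -0.     1.678 -0.075] p [ 0.4464 -0.0954  0.3201] g 0.549 F [-0.   0.2 -0.9]
[[ 0.295  0.956 -0.002]
 [ 0.956 -0.295  0.001]
 [ 0.    -0.003 -1.   ]]
```

View pics/top13.png

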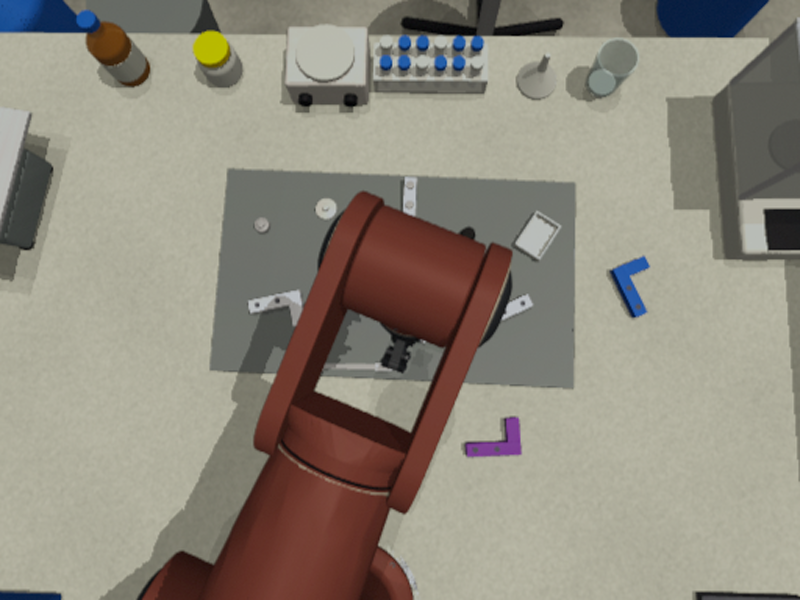

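View pics/diff13.png

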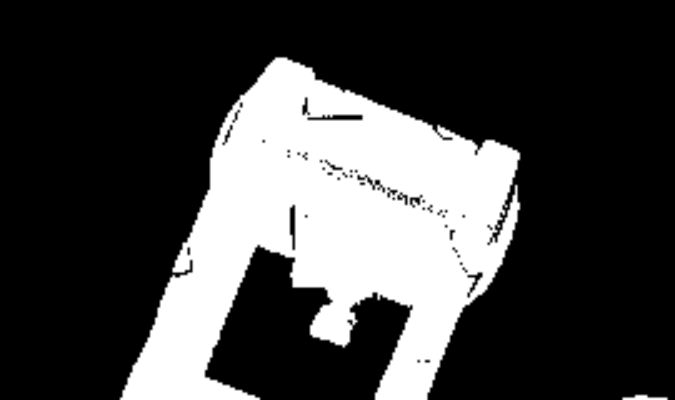

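The difference picture shows only the robot; the left clamp at (275,302) and the bystanders in view are where they were. The right clamp was unchanged in the previous top view. I hand in.

```bash
python3 -c "
from h import *
manip.job_done(); pr()"
```

```text
the job is handed in; nothing more can be done
the job is handed in; nothing more can be done
```

I turned over the mirrored clamp, the middle one of the three (clamp_c). It now lies flat on the board in the pattern's hand, and I handed the job in at about 21 s of the 58 s allowed. I gripped its short leg and rolled it 90° onto its long edge. I then regripped it from the other side, rolled it another 90° and set it down with about 4 N of contact.

**Turned clamp:** the wrist-camera fit after release gave the right hand, at about (0.480, −0.105) m. Fit error was 0.04, against 0.34 for the mirrored hand. I did not measure its height or flatness separately; I judged those from the pictures and the contact force.

**Everything else:** across the last two top views, I saw no shift in the two other clamps or the bystanders. The last view alone did not show everything, because the arm covered the turned clamp and part of the right one; those I checked in the view before it.

**Refused call:** my first two move calls were rejected as invalid input because their rows lacked one of the two keys. Nothing moved.

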